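# Turn the cell block and clamp it four clicks

### The job

The metal cell block in the reading station has been read on one side: lift it out, turn it a quarter turn so that the face with the round window (the one under the small stud on its top) looks at the reading bar, and stand it back in the nest, letting go of it. Then swing the clamp lever away from its rest by exactly four clicks, counted by feel and without ever reaching a fifth, so that the block is clamped against the bar. The lever springs back if let go, so finish while still holding it at the fourth click; leave everything else on the bench alone.

Things in the scene. Friction and masses are not known exactly. Their poses are not given: they have to be found in the camera images.
- station: white reading station fixed to the bench, base plate 150 x 290 x 20 mm; origin on the bench surface; its y axis points along the plate from the lever to the reading bar, x across, z up. In its frame: reader body behind the bar up to y 131, z 51 mm; lever pivot, an upright axis, at x 0, y -70 mm
- nest (a point): point on the nest floor (20 mm above the bench), midway between two low fences 48 mm apart (tops 32 mm above the bench) and 25 mm in front of the bar's face: stand the block centred over it (leaving about 5 mm to the bar and 6 mm to the pad)
- bar_face (a point): middle of the face of the grey reading bar, 90 mm wide, top 45 mm above the bench; the face looks along the station's -y, to the nest
- block_center (a point): centre of the loose cell block: aluminium square prism 40 x 40 mm, 80 mm tall, about 150 g, standing in the nest. Own x points out of its window face, z up. At first x points along the station's +x; it must point along +y (quarter turn counter-clockwise from above). Upper 50 mm clear of all, grip any two faces. On top a stud, 7 mm across, 4 mm high, 13 mm off centre on the window side
- window (a point): centre of the round window, 19 mm across, on the block's own +x face, 12.5 mm above its foot
- lever: clamp lever, a level steel arm 36 to 42 mm above the bench; origin on its upright pivot axis, own x along the arm to the grip. A spring pulls it to its rest stop (7 to 9 N at the grip). It swings counter-clockwise from above, up to 80 degrees. No click locks: let go, it springs back
- lever_grip (a point): middle of the lever's upright round black grip, 100 mm from the pivot axis, 68 mm above the bench; 16 mm across, standing from 42 to 86 mm above the bench; pinch it from above
- sector: dark arc plate with six upright pins under the lever; origin on the pivot axis; set differently each time, so feel the clicks. A sprung roller on the lever rides over the pins: the push at the grip rises to 11-15 N before each pin and drops to 4-8 N past it. Clicks are 12 degrees apart (21 mm at the grip), the first pin top 7 to 23 degrees from rest; stop about 6 degrees past the top of the fourth pin
- pad: rubber clamp pad 30 mm wide facing the block, top 41 mm above the bench; swinging the lever drives it towards the bar, 3.5 mm per click; it pushes the block against the bar through a soft spring (3 to 15 N)
- strip_bottle: white test-strip bottle with black cap, 44 mm across, 100 mm tall; bystander, leave it alone; origin under its middle
- specimen_jar: clear jar with white lid, 60 mm across, 70 mm tall; bystander, leave it alone; origin under its middle
- slide_box: flat grey slide box 85 x 60 x 30 mm; bystander, leave it alone; origin under its middle
- mouse: black computer mouse 105 x 60 x 34 mm; bystander, leave it alone; origin under its middle
- tip_box: white box of yellow pipette tips 85 x 60 x 52 mm; bystander, leave it alone; origin under its middle
Not all that is in view belongs to the job. What is shaped like the part that bears block_center but purple is not meant.

How it is judged:
On the way:
1. the block stands in the nest again, turned so that its window looks at the bar, and let go, before the lever is swung (y of window in the frame of station between 0.064 and 0.083 m and x of window in the frame of station between -0.008 and 0.008 m and z of window in the frame of station below 0.037 m and angle between block_center's own z axis and vertical below 0.08 rad and contact force between the fingers and block below 0.1 N and x of lever_grip in the frame of station below -0.05 m), for 0.2 s.
At the end, for the whole second after the job is handed in: The fingers hold the lever still (contact force over 1 N) in the gap after the fourth pin, within about 5 degrees of its middle; the block stands upright in the nest, untouched by the robot, its window within 3 mm of the bar and within 8 mm of the nest's middle, and the pad presses it with over 1 N (x of lever_grip in the frame of sector between 0.0466 and 0.0618 m and y of lever_grip in the frame of sector above 0.07 m and contact force between the fingers and lever above 1 N and angular speed of lever below 0.1 rad/s and contact force between pad and block above 1 N and y of window in the frame of station between 0.077 and 0.083 m and x of window in the frame of station between -0.008 and 0.008 m and z of window in the frame of station below 0.037 m and angle between block_center's own z axis and vertical below 0.08 rad and contact force between each of the arm, the fingers and block below 0.1 N and linear speed of block below 0.02 m/s); the arm keeps its last pose, push and grip.
It fails at once if the lever is swung on over a fifth click (x of lever_grip in the frame of sector below 0.043 m and y of lever_grip in the frame of sector above 0.05 m).
It fails at once if a bystander is moved by more than 30 mm or tipped (distance of any of strip_bottle, specimen_jar, slide_box, mouse, tip_box from where it was at the start of the episode above 0.03 m or angle between any of strip_bottle, specimen_jar, slide_box, mouse, tip_box's own z axis and vertical above 0.5 rad).
It also fails if it takes over 72 s, if anything falls off the work surface, if the arm or the gripper's body presses on something with over 40 N, if the wrist force passes 120 N, or if a joint passes its speed limit or range.

### The arm

A 6-joint arm with a two-finger parallel gripper is mounted at the origin on the work surface. World frame = base frame: x ahead of the robot, y to its left, z up, the work surface at z = 0. Lengths are in m, angles in rad, forces in N, time in s.
With the tool pointing down it reaches from about 0.3 to 0.775 m from the base axis. Payload 14.6 kg.
Tool frame: the origin (TCP) lies at the very end of the fingers, on their centre line; the grasp point (between the pads) lies 19 mm behind it; z points along the fingers, y is the line along which they close (so a half turn about z gives the same grasp; the last joint's range is limited). The gripper opens to 85 mm and grips with 20 to 120 N. Pads are 22 mm wide; open, the fingers measure 114 mm over their backs; the gripper's body (76 mm by 85 mm) begins 54 mm behind the grasp point. The pads swing forward as they close: fully open they stand 13 mm farther back than shut.
Start: joints at [-1.332, 0.3, 1.521, -0, 1.321, -0.067], TCP at [0.166, -0.524, 0.231] pointing down, gripper open.
Joint ranges: [-3.03, 3.03], [-0.79, 2.21], [0.23, 2.52], [-1.04, 4.18], [0, 3.07], [-2.55, 2.55]. Speed limits (rad/s): [2.22, 2.22, 2.57, 3.14, 3.14, 3.14].

### API

Orientations are given as a unit quaternion [x, y, z, w].
In Python, from plant import manip, get_image, camera_model, ticket gives the robot as it stands.
- The arm moves only by the shell command python3 -m pendant 'ROWS'. ROWS is JSON, a list of rows, each a list of 3 entries, a list of its own where there are three numbers: the opening, from -1 (shut) to 1 (fully open), so that 0 is half open, then the shift along the tool's x, y, z each as a share of 0.15 m, from -1 to 1, then the turn about the tool's z as a share of 180 degrees, from -1 to 1. A call has 1 to 20 rows; each row is the pose to reach, as a shift and turn from the pose commanded when the call began, along the tool's axes at that moment, turning the shorter way round; what a row does not reach only later rows make up. A row lasts 1/10 s, in which the tool goes at most 50 mm and 8.59 degrees, less where a joint would pass 70% of its speed; a pose out of reach is approached as far as the arm can. A call with a number of a shift or a turn outside -1 to 1 is refused whole. A call with a gripper value outside its range is refused whole. The fingers move at their own pace and stop on an object; the grip force is fixed at half the most. Time passes only in rows, so rows that repeat a pose let the fingers close. It gives the time, the measured TCP pose, the force, the opening and the grip force at its end, in the units of the state.
- manip.sense(): the state, without advancing time (a new reading comes with each control period).
- get_image(name): name is "side" or "top" or "wrist"; returns the picture (384x512x3 uint8, blue, green, red); there is no depth.
- camera_model(name): a dict with "intrinsics" (3x3 intrinsics, pixels), "D" ([k1, k2, p1, p2, k3] as OpenCV has them; the pictures are not rectified), "rvec" (rotation vector, rad) and "tvec" (3), from world to camera coordinates, as OpenCV has them; the wrist camera has in their place "hand_eye" (4x4, takes a point from camera to tool coordinates, whose origin is the TCP and whose axes are the flange's). Camera axes: x right, y down, z forward; pixel columns grow to the right and rows downward; lengths in m; the calibration is good to about 2 mm. A picture is of the moment at which its call begins: read the wrist's pose just before it. camera_model takes no time and is no camera call.
- ticket.hand_in(): hands the job in; it is judged then, once.
The state is a dict: "time_s": time; "joint_positions": joint angles; "dq": joint speeds; "joint_efforts": joint torques, N m; "tcp_pos": TCP position; "orientation": TCP orientation; "wrist_force": force on the tool from outside, world axes, zero at the start; "ft_torque": the same for the moment, N m; "finger_gap": finger opening in m; "grasp_force": force on a finger pad.
Only numpy, scipy, OpenCV 4.12 (cv2) and the standard library are available. Lean on these libraries where they do the work, as an engineer would, in place of code of your own. Each camera call takes 0.05 s, during which the arm holds its last target. There are 200 camera calls.

## Working session

There is one attempt and no reset: what is moved stays moved. The work goes in short steps, Python scripts to look and compute and a shell command to move; the robot and the scene stay as the last step left them, time stands still between calls to the robot, and variables do not carry over. Pictures are saved under pics/ and viewed, at most 10 in all, crops included, and the job is handed in when it is done.

```bash
mkdir -p pics; ls; python3 - <<'E'
from plant import manip,get_image,camera_model
import cv2,numpy as np
s=manip.sense();print(s)
a=get_image("top");b=get_image("side");cv2.imwrite("pics/top0.png",a);cv2.imwrite("pics/side0.png",b)
cv2.imwrite("pics/both0.png",np.vstack([cv2.resize(a,(400,300)),cv2.resize(b,(400,300))]))
for n in("top","side","wrist"):print(n,camera_model(n))
E
```

```text
pics
{'time_s': 0.0, 'joint_positions': array([-1.33162671e+00,  3.00487745e-01,  1.52159302e+00,  4.50269376e-06,
        1.32066588e+00, -6.65795789e-02]), 'dq': array([-0.00217822,  0.00105001,  0.00120986, -0.00161146,  0.00066308,
       -0.00150857]), 'joint_efforts': array([-5.04210384e-04, -5.43495691e+01, -3.61797988e+01, -3.61804189e-05,
        3.90901099e-03,  1.17980921e-06]), 'tcp_pos': array([ 0.1655087 , -0.52426572,  0.23070712]), 'orientation': array([ 9.88337339e-01,  1.52279253e-01, -4.75571198e-05, -5.75035322e-04]), 'wrist_force': array([-0.27874631,  0.2374647 , -0.77599579]), 'ft_torque': array([ 0.01084531,  0.02850456, -0.01043908]), 'grasp_force': 0.0, 'finger_gap': 0.08510164750480244}
top {'intrinsics': array([[442.13521146,   0.        , 257.06834052],
       [  0.        , 442.13521146, 182.55372068],
       [  0.        ,   0.        ,   1.        ]]), 'D': array([-0.06677632,  0.        ,  0.        ,  0.        ,  0.        ]), 'rvec': array([ 2.16939799, -2.17785327,  0.0715855 ]), 'tvec': array([-0.01020404,  0.55602966,  1.1693612 ])}
side {'intri
[... 259 characters left out ...]
.45210071, -2.78447677,  1.0783215 ]), 'tvec': array([0.50579815, 0.18790847, 1.10875978])}
wrist {'intrinsics': array([[309.44315951,   0.        , 255.77897484],
       [  0.        , 309.44315951, 187.58639779],
       [  0.        ,   0.        ,   1.        ]]), 'D': array([-0.06462241,  0.        ,  0.        ,  0.        ,  0.        ]), 'hand_eye': array([[-1.77756223e-04, -9.45462444e-01, -3.25731077e-01,
         8.40902868e-02],
       [ 9.99999901e-01, -3.00590682e-04,  3.26775683e-04,
        -2.51185068e-04],
       [-4.06865862e-04, -3.25730987e-01,  9.45462405e-01,
        -1.41360796e-01],
       [ 0.00000000e+00,  0.00000000e+00,  0.00000000e+00,
         1.00000000e+00]])}
```

View pics/top0.png

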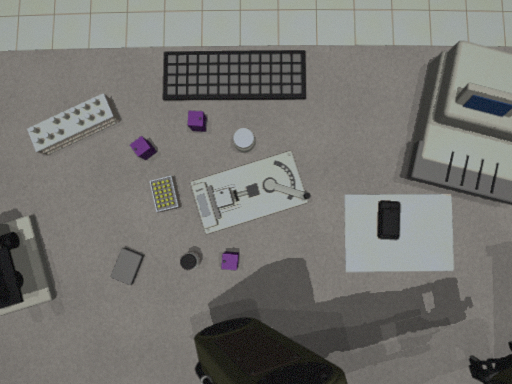

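View pics/side0.png

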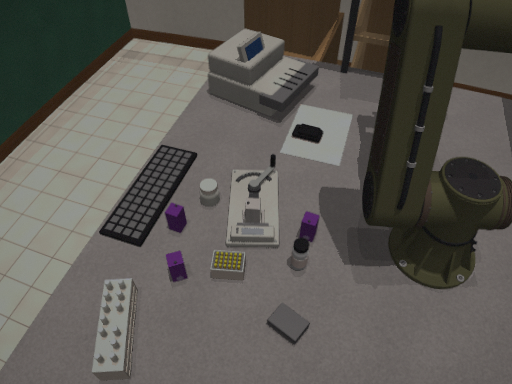

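The station is at (192–310, 152–232) in the top view, with the lever grip near (306,195) and the block near (224,197). The three purple blocks at (197,121), (143,148) and (230,261) are decoys, since the one meant is metal and stands in the nest. I'll confirm that in an enlarged crop.

```bash
cat > h.py <<'E'
import cv2,numpy as np
from plant import manip,get_image,camera_model
from scipy.spatial.transform import Rotation as R
def cam(n,s=None):
    m=camera_model(n)
    if n=="wrist":
        T=np.eye(4);T[:3,:3]=R.from_quat(s["orientation"]).as_matrix();T[:3,3]=s["tcp_pos"]
        W=T@m["hand_eye"]
    else:
        r=cv2.Rodrigues(m["rvec"])[0];W=np.eye(4);W[:3,:3]=r.T;W[:3,3]=-r.T@m["tvec"]
    return m,W
def ray(c,px):
    m,W=c
    p=cv2.undistortPoints(np.array(px,float).reshape(-1,1,2),m["intrinsics"],m["D"])[:,0]
    return W[:3,3],np.c_[p,np.ones(len(p))]@W[:3,:3].T
def onplane(c,px,z):
    o,d=ray(c,px);return o+d*((z-o[2])/d[:,2])[:,None]
def proj(c,P):
    m,W=c;V=np.linalg.inv(W)
    return cv2.projectPoints(np.array(P,float).reshape(-1,3),cv2.Rodrigues(V[:3,:3])[0],V[:3,3],m["intrinsics"],m["D"])[0][:,0]
E
python3 - <<'E'
from h import *
a=cv2.imread("pics/top0.png")
h=cv2.cvtColor(a,cv2.COLOR_BGR2HSV)
roi=np.zeros(a.shape[:2],np.uint8);roi[145:240,185:315]=255
for t in(165,185):
    m=cv2.inRange(a,(t,)*3,(255,)*3)&roi
    m=cv2.morphologyEx(m,cv2.MORPH_OPEN,np.ones((3,3)))
    cs=max(cv2.findContours(m,0,2)[0],key=cv2.contourArea)
    r=cv2.minAreaRect(cs);box=cv2.boxPoints(r)
    P=onplane(cam("top"),box,.02);print(r,P.round(4).tolist(),[np.linalg.norm(P[i]-P[i-1]).round(4) for i in range(4)])
cv2.imwrite("pics/crop0.png",cv2.resize(a[145:240,185:315],(780,570),interpolation=cv2.INTER_CUBIC))
E
```

```text
Traceback (most recent call last):
ValueError: max() iterable argument is empty
```

```bash
python3 - <<'E'
from h import *
a=cv2.imread("pics/top0.png")
roi=np.zeros(a.shape[:2],np.uint8);roi[145:240,185:315]=255
print(a[160,285],a[215,280],a[150,190],a[222,230])
for t in(125,135,145):
    m=cv2.inRange(cv2.cvtColor(a,6),t,255)&roi
    m=cv2.morphologyEx(m,cv2.MORPH_OPEN,np.ones((3,3)))
    c=cv2.findContours(m,0,2)[0]
    if not c: continue
    cs=max(c,key=cv2.contourArea)
    r=cv2.minAreaRect(cs);box=cv2.boxPoints(r)
    P=onplane(cam("top"),box,.02);print(r,P.round(4).tolist(),[np.linalg.norm(P[i]-P[i-1]).round(4) for i in range(4)])
cv2.imwrite("pics/crop0.png",cv2.resize(a[145:240,185:315],(780,570),interpolation=cv2.INTER_CUBIC))
E
```

```text
[160 168 162] [118 123 128] [120 125 128] [175 170 165]
((248.78335571289062, 191.9406280517578), (62.0148811340332, 107.7749252319336), 74.35775756835938) [[0.5732, 0.1736, 0.02], [0.6511, -0.1084, 0.02], [0.4889, -0.1517, 0.02], [0.412, 0.1272, 0.02]] [np.float64(0.1677), np.float64(0.2926), np.float64(0.1679), np.float64(0.2894)]
((248.38259887695312, 191.72418212890625), (54.70363998413086, 106.84210205078125), 72.6459732055664) [[0.5597, 0.1716, 0.02], [0.6453, -0.1054, 0.02], [0.5034, -0.1479, 0.02], [0.4189, 0.1264, 0.02]] [np.float64(0.1479), np.float64(0.2898), np.float64(0.1481), np.float64(0.287)]
((248.22723388671875, 191.84329223632812), (54.37278366088867, 106.04505157470703), 72.75853729248047) [[0.5596, 0.1708, 0.02], [0.644, -0.1042, 0.02], [0.5029, -0.1462, 0.02], [0.4195, 0.1262, 0.02]] [np.float64(0.147), np.float64(0.2877), np.float64(0.1472), np.float64(0.2849)]
```

View pics/crop0.png

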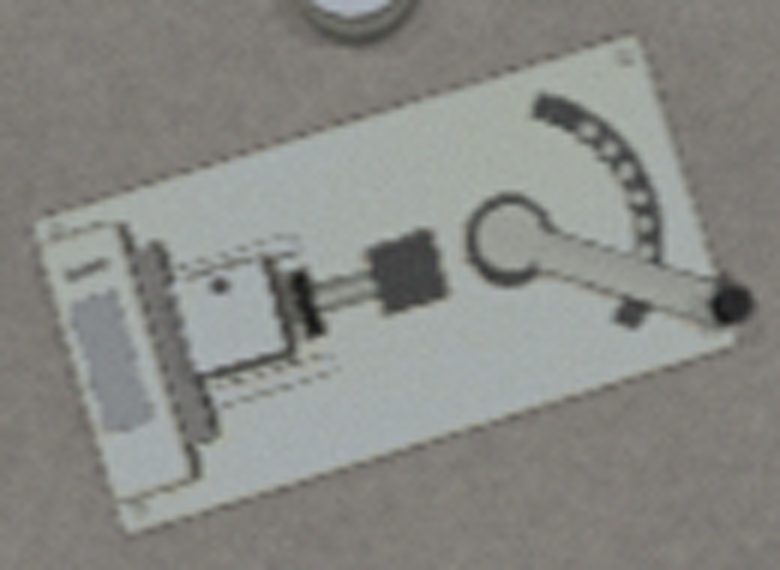

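The crop confirms it. The metal block stands in the nest with its stud at crop (220,285), on the station's +x side. The pad is at (308,300), the pivot at (510,240), the grip at (732,302) and the sector pins at upper right.

```bash
python3 - <<'E'
from h import *
t=cam("top");s=cam("side")
px=lambda x,y:(185+x/6-.4,145+y/6-.4)
P=np.array([[.5597,.1716],[.6453,-.1054],[.5034,-.1479],[.4189,.1264]])
yv=(P[0]-P[1]+P[3]-P[2]);yaw=np.arctan2(yv[1],yv[0])-np.pi/2
print("yaw",np.degrees(yaw));C=P.mean(0);print(C)
Rm=np.array([[np.cos(yaw),-np.sin(yaw)],[np.sin(yaw),np.cos(yaw)]])
for n,p,z in [("pivot",(507,240),.042),("grip",(733,302),.086),("blocktopC",(231,313),.1),("stud",(220,285),.104),("baredge",(175,343),.045)]:
    w=onplane(t,[px(*p)],z)[0][:2];print(n,w.round(4),"station",((w-C)@Rm).round(4))
b=C+Rm@[0,.055];print("block by nest",b)
st=manip.sense();p=st["tcp_pos"];q=R.from_quat(st["orientation"])
print("tool yaw",np.degrees(np.arctan2(*q.as_matrix()[[1,0],0])))
# side view overlay: predicted points
side=cv2.imread("pics/side0.png")
pts=[[*(C+Rm@[x,y]),z] for x,y,z in [(.075,.145,.02),(-.075,.145,.02),(-.075,-.145,.02),(.075,-.145,.02),(.02,.035,.1),(-.02,.035,.1),(.02,.075,.1),(-.02,.075,.1)]]
c=side[160:255,210:290]; c=cv2.resize(c,None,fx=6,fy=6,interpolation=cv2.INTER_CUBIC)
for u,v in proj(s,pts): cv2.circle(c,(int((u-210+.5)*6),int((v-160+.5)*6)),3,(0,0,255),-1)
cv2.imwrite("pics/side1.png",c)
E
```

```text
yaw 17.147267113972717
[0.531825 0.011175]
pivot [ 0.5488 -0.0445] station [-0.0002 -0.0582]
grip [ 0.5187 -0.1395] station [-0.057  -0.1402]
blocktopC [0.5142 0.0721] station [0.0012 0.0634]
stud [0.5258 0.0764] station [0.0135 0.0641]
baredge [0.5038 0.1018] station [-0.0001  0.0949]
block by nest [0.51560942 0.06373026]
tool yaw 17.520384843246077
```

View pics/side1.png

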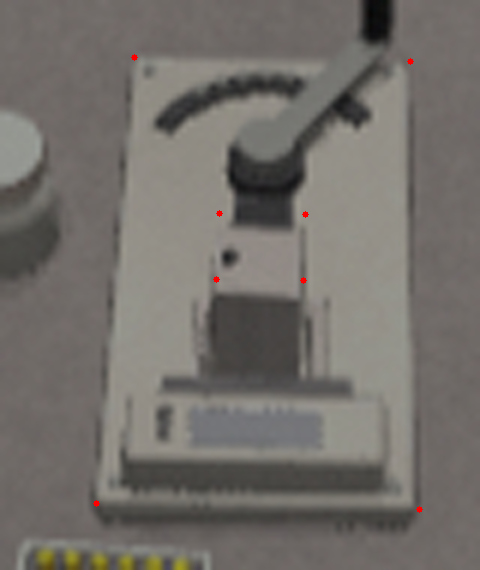

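The plate outline fits both views. The pivot and block offsets show the station origin sits about 10 mm from the plate centre towards the bar, which puts the block at about (0.513, 0.073). Next I move above it.

```bash

python3 -m pendant '[[1,[0.853,-0.774,0],0],[1,[0.853,-0.774,0],0],[1,[0.853,-0.774,0],0],[1,[0.853,-0.774,0],0],[1,[0.853,-0.774,0],0]]'
python3 -m pendant '[[1,[0.853,-0.774,0],0],[1,[0.853,-0.774,0],0],[1,[0.853,-0.774,0],0],[1,[0.853,-0.774,0],0],[1,[0.853,-0.774,0],0]]'
python3 -m pendant '[[1,[0.853,-0.774,0],0],[1,[0.853,-0.774,0],0],[1,[0.853,-0.774,0],0],[1,[0.853,-0.774,0],0],[1,[0.853,-0.774,0],0]]'
python3 -m pendant '[[1,[0.853,-0.774,0],0],[1,[0.853,-0.774,0],0],[1,[0.853,-0.774,0],0],[1,[0.853,-0.774,0],0],[1,[0.853,-0.774,0],0],[1,[0.853,-0.774,0],0]]'
python3 - <<'E'
from h import *
s=manip.sense();im=get_image("wrist");cv2.imwrite("pics/w0.png",im)
print(s["tcp_pos"],s["joint_positions"],s["orientation"],s["time_s"])
np.save("w0.npy",np.r_[s["tcp_pos"],s["orientation"]])
E
```

```text
time_s: 0.6
tcp_pos: [0.2538, -0.3732, 0.2314]
orientation: [0.988, 0.154, 0.0, 0.0]
wrist_force: [0.9, -0.1, 0.2]
finger_gap: 0.0857
grasp_force: 0.0
time_s: 1.1
tcp_pos: [0.3406, -0.2246, 0.2313]
orientation: [0.988, 0.154, 0.0, -0.0]
wrist_force: [-0.5, -0.4, 0.7]
finger_gap: 0.0852
grasp_force: 0.0
time_s: 1.6
tcp_pos: [0.4277, -0.0759, 0.2309]
orientation: [0.988, 0.153, -0.0, -0.0]
wrist_force: [0.5, 0.1, 0.0]
finger_gap: 0.0856
grasp_force: 0.0
time_s: 2.2
tcp_pos: [0.5139, 0.071, 0.2308]
orientation: [0.988, 0.152, -0.001, 0.0]
wrist_force: [0.2, 0.7, -0.1]
finger_gap: 0.0855
grasp_force: 0.0
[0.51387446 0.07100948 0.23078186] [ 6.68527982e-02  2.31296728e-01  1.60888418e+00 -3.28345408e-04
  1.30242955e+00  1.33253113e+00] [ 9.88378660e-01  1.52010985e-01 -5.20586295e-04  1.14130056e-04] 2.2
```

View pics/w0.png

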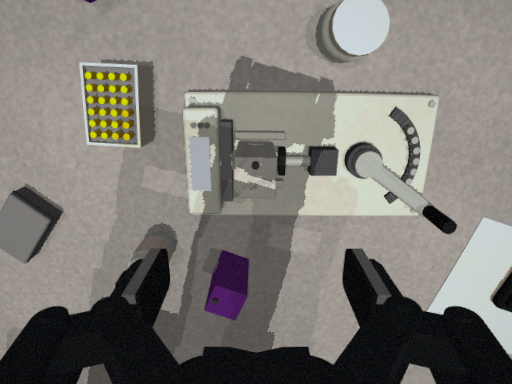

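The wrist view shows the metal block at (255,165) with its stud, the bar at (226,160), the pad at (282,160), the pivot at (363,160) and the grip top near (450,227).

```bash
python3 - <<'E'
from h import *
w=np.load("w0.npy");c=cam("wrist",{"tcp_pos":w[:3],"orientation":w[3:]})
im=cv2.imread("pics/w0.png")
yaw=np.radians(17.15);Rm=np.array([[np.cos(yaw),-np.sin(yaw)],[np.sin(yaw),np.cos(yaw)]])
C=np.array([.5318,.0112])+Rm@[0,.01]
for n,p,z in [("stud",(255.5,164.5),.104),("pivot",(364,159),.042),("griptop",(451,228),.086),("pl",(185.5,93),.02),("pl",(438,96),.02),("pl",(424,215),.02),("pl",(190,213),.02),("barfacetop",(233,160),.045)]:
    q=onplane(c,[p],z)[0][:2];print(n,q.round(4),((q-C)@Rm).round(4))
pr=proj(c,[[*(C+Rm@[x,y]),.1] for x,y in [(.02,.035),(.02,.075),(-.02,.075),(-.02,.035)]]);print(pr.round(0).tolist())
cv2.imwrite("pics/w0c.png",cv2.resize(im[85:225,180:320],(700,700)[:2] and (600,600),interpolation=cv2.INTER_CUBIC))
E
```

```text
stud [0.5265 0.0754] [0.0139 0.0529]
pivot [ 0.553  -0.0417] [ 0.0047 -0.0668]
griptop [ 0.5187 -0.1435] [-0.0582 -0.1539]
pl [0.5598 0.1665] [0.0725 0.1301]
pl [ 0.6433 -0.1026] [ 0.073  -0.1516]
pl [ 0.5071 -0.1548] [-0.0726 -0.1613]
pl [0.4217 0.1278] [-0.0708  0.1339]
barfacetop [0.5091 0.0956] [0.0032 0.0773]
[[275.0, 157.0], [231.0, 157.0], [232.0, 198.0], [274.0, 198.0]]
```

View pics/w0c.png

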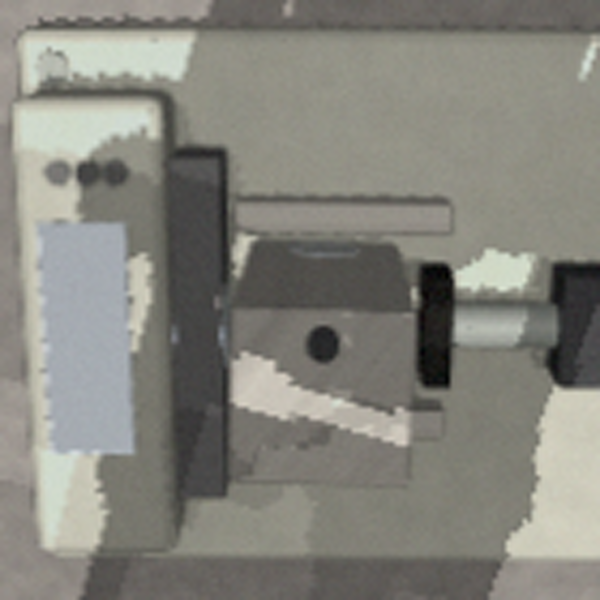

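```bash

python3 -m pendant '[[1,[-0.003,-0.007,0.3],0],[1,[-0.003,-0.007,0.6],0],[1,[-0.003,-0.007,0.85],0],[1,[-0.003,-0.007,0.9],0]]'
python3 -m pendant '[[1,[0,0,0.12],0],[1,[0,0,0.22],0],[1,[0,0,0.22],0],[-1,[0,0,0.22],0],[-1,[0,0,0.22],0],[-1,[0,0,0.22],0],[-1,[0,0,0.22],0],[-1,[0,0,0.22],0],[-1,[0,0,0.22],0],[-1,[0,0,0.22],0],[-1,[0,0,0.22],0]]'
```

```text
time_s: 2.65
tcp_pos: [0.511, 0.0716, 0.093]
orientation: [0.988, 0.151, -0.003, -0.0]
wrist_force: [0.4, -0.7, 0.8]
finger_gap: 0.0854
grasp_force: 0.0
time_s: 3.75
tcp_pos: [0.5137, 0.0733, 0.0645]
orientation: [0.988, 0.152, 0.001, 0.0]
wrist_force: [-1.2, -1.2, 6.9]
finger_gap: 0.0392
grasp_force: 59.4
```

```bash

python3 -m pendant '[[-1,[0,0,-0.15],0],[-1,[0,0,-0.3],0],[-1,[0,0,-0.45],0],[-1,[0,0,-0.45],-0.1],[-1,[0,0,-0.45],-0.2],[-1,[0,0,-0.45],-0.3],[-1,[0,0,-0.45],-0.4],[-1,[0,0,-0.45],-0.5],[-1,[0,0,-0.45],-0.5],[-1,[0,0,-0.45],-0.5],[-1,[0,0,-0.45],-0.5],[-1,[0,0,-0.45],-0.5],[-1,[0,0,-0.45],-0.5],[-1,[0,0,-0.45],-0.5],[-1,[0,0,-0.45],-0.5],[-1,[0,0,-0.45],-0.5],[-1,[0,0,-0.45],-0.5]]'
python3 - <<'E'
from h import *
s=manip.sense();im=get_image("wrist");im2=get_image("side");cv2.imwrite("pics/w1.png",np.vstack([im[:,56:456],cv2.resize(im2[150:260,190:310],(400,200))]))
q=R.from_quat(s["orientation"]).as_matrix();print(s["tcp_pos"],np.degrees(np.arctan2(q[1,0],q[0,0])),np.degrees(np.arccos(-q[2,2])),s["joint_positions"].round(3),s["finger_gap"],s["grasp_force"],s["wrist_force"])
E
```

```text
time_s: 5.45
tcp_pos: [0.513, 0.0733, 0.1309]
orientation: [0.592, 0.806, -0.0, 0.0]
wrist_force: [-0.5, -0.6, -1.4]
finger_gap: 0.0396
grasp_force: 60.6
[0.51304957 0.07331952 0.13086935] 107.414789560945 0.0006724848267474549 [ 0.071  0.338  1.72  -0.     1.083 -0.233] 0.03958525165425351 60.63711404800415 [-0.45378653 -0.58163224 -1.38623433]
```

View pics/w1.png

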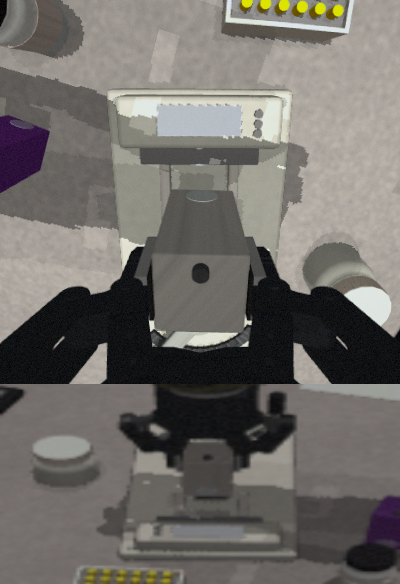

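The block is held with its window towards the bar, and its stud at (257,272) lines up with the mid-line between the fences at full-image columns 226 and 284. Next I compare the block's position with the bar's front top edge, at row ~164.

```bash
python3 - <<'E'
from h import *
s=manip.sense();c=cam("wrist",s)
im=cv2.imread("pics/w1.png")[:384]
print("bar col profile",im[140:180,215,1].tolist(),"\nright",im[140:180,190,1].tolist())
print("fence row175",im[178,160:240,1].tolist())
T=R.from_quat(s["orientation"]).as_matrix()
tl=lambda p:(T.T@(p-s["tcp_pos"])).round(4)
for n,p,z in [("stud",(257,272),.1704),("barL",(200,164),.045),("barR",(340,164),.045),("fL",(226.5,178),.032),("fR",(284.5,178),.032)]:
    print(n,tl(onplane(c,[p],z)[0]))
E
```

```text
bar col profile [133, 133, 132, 132, 129, 124, 114, 109, 78, 80, 82, 77, 78, 77, 77, 76, 77, 75, 77, 123, 125, 125, 123, 129, 103, 130, 134, 133, 135, 134, 134, 138, 131, 132, 132, 133, 132, 132, 134, 131] 
right [131, 132, 131, 131, 130, 122, 115, 104, 81, 79, 80, 79, 75, 75, 78, 74, 74, 77, 78, 76, 75, 73, 75, 73, 100, 127, 131, 134, 133, 134, 130, 132, 127, 118, 115, 115, 114, 113, 115, 115]
fence row175 [133, 132, 137, 138, 138, 140, 141, 138, 138, 111, 81, 126, 141, 140, 144, 142, 143, 141, 144, 123, 112, 117, 115, 114, 115, 117, 109, 112, 113, 112, 115, 115, 112, 115, 117, 115, 113, 115, 117, 114, 118, 115, 113, 117, 118, 118, 116, 114, 116, 115, 117, 115, 114, 115, 129, 134, 131, 134, 132, 133, 132, 132, 135, 132, 133, 131, 119, 95, 87, 113, 124, 126, 126, 129, 130, 127, 128, 124, 153, 158]
stud [ 0.0147  0.0005 -0.0396]
barL [ 0.0248 -0.0423  0.0858]
barR [0.0249 0.0641 0.0858]
fL [ 0.0097 -0.0238  0.0988]
fR [0.0097 0.0234 0.0988]
```

```bash

python3 -m pendant '[[-1,[-0.0125,0,0],0],[-1,[-0.0125,0,0.12],0],[-1,[-0.0125,0,0.24],0],[-1,[-0.0125,0,0.34],0],[-1,[-0.0125,0,0.40],0],[-1,[-0.0125,0,0.43],0],[-1,[-0.0125,0,0.44],0],[-1,[-0.0125,0,0.445],0],[-1,[-0.0125,0,0.445],0],[-1,[-0.0125,0,0.445],0]]'
```

```text
time_s: 6.55
tcp_pos: [0.514, 0.0716, 0.0645]
orientation: [0.591, 0.807, 0.0, 0.0]
wrist_force: [-0.0, 0.3, -0.2]
finger_gap: 0.0395
grasp_force: 60.4
```

```bash

python3 -m pendant '[[-0.6,[0,0,0.003],0],[0.3,[0,0,0.003],0],[1,[0,0,0.003],0],[1,[0,0,0.003],0],[1,[0,0,0.003],0],[1,[0,0,0.003],0],[1,[0,0,0.003],0]]'
python3 -m pendant '[[1,[0,0,-0.1],0],[1,[0,0,-0.3],0],[1,[0,0,-0.6],0],[1,[0,0,-0.9],0],[1,[0,0,-0.9],0],[1,[0,0,-0.9],0]]'
python3 - <<'E'
from h import *
s=manip.sense();im=get_image("wrist");cv2.imwrite("pics/w2.png",im)
np.save("w2.npy",np.r_[s["tcp_pos"],s["orientation"]])
print(s["time_s"],s["tcp_pos"],s["wrist_force"])
E
```

```text
time_s: 7.25
tcp_pos: [0.5136, 0.0715, 0.0636]
orientation: [0.591, 0.807, -0.0, -0.0]
wrist_force: [0.9, -0.5, -0.5]
finger_gap: 0.0856
grasp_force: 0.0
time_s: 7.85
tcp_pos: [0.5138, 0.0715, 0.1992]
orientation: [0.591, 0.807, 0.001, 0.001]
wrist_force: [0.1, 0.3, -0.5]
finger_gap: 0.0853
grasp_force: 0.0
7.85 [0.51382532 0.07153258 0.19917027] [ 0.07528858  0.28726922 -0.54014889]
```

View pics/w2.png

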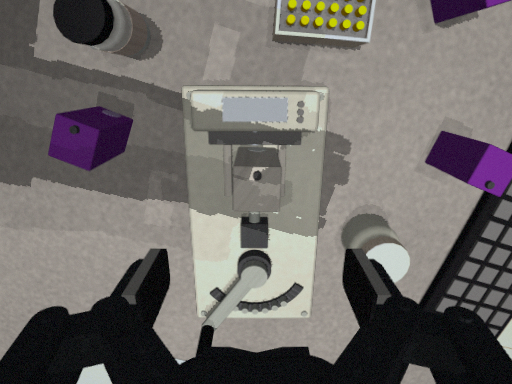

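The block stands upright between the fences at (258,177), with its stud (257,175) on the bar side. Next I check its gap to the bar and locate the pivot and grip.

```bash
python3 - <<'E'
from h import *
w=np.load("w2.npy");s={"tcp_pos":w[:3],"orientation":w[3:]};c=cam("wrist",s)
T=R.from_quat(w[3:]).as_matrix()
for n,p,z in [("stud",(257.5,175),.104),("bar",(225,144.5),.045),("fL",(231,190),.032),("fR",(281.5,190),.032),("pivot",(255,269),.042),("gripfoot",(208,326),.042)]:
    P=onplane(c,[p],z)[0];print(n,P.round(4),(T.T@(P-w[:3])).round(4))
im=cv2.imread("pics/w2.png")
print(im[130:160,222,1].tolist())
# grip by two-view: top cam grip top
t=cam("top")
print("top pivot/grip",onplane(t,[(269.1,184.6)],.042),onplane(t,[(306.8,194.9)],.086))
E
```

```text
stud [0.5113 0.0847 0.104 ] [0.0133 0.0014 0.0952]
bar [0.4779 0.0878 0.045 ] [ 0.0264 -0.0297  0.1541]
fL [0.4966 0.04   0.032 ] [-0.0248 -0.0262  0.1671]
fR [0.5476 0.056  0.032 ] [-0.0249  0.0273  0.1672]
pivot [ 0.5482 -0.0392  0.042 ] [-0.1159 -0.0009  0.1572]
gripfoot [ 0.5179 -0.1354  0.042 ] [-0.1985 -0.0587  0.1572]
[94, 70, 67, 68, 64, 69, 69, 68, 67, 69, 71, 82, 82, 85, 105, 138, 141, 142, 140, 136, 133, 142, 144, 141, 141, 138, 133, 143, 146, 145]
top pivot/grip [[ 0.54881687 -0.04449539  0.042     ]] [[ 0.51880104 -0.1396335   0.086     ]]
```

Block to bar is about 25–26 mm centre to face, so the placement is good. Next I move over the lever grip and turn the fingers so they close along its swing.

```bash

python3 -m pendant '[[1,[-0.7,-0.2,0],0],[1,[-0.7,-0.2,0],0],[1,[-0.7,-0.2,0],0],[1,[-0.7,-0.2,0],0]]'
python3 -m pendant '[[1,[-0.665,-0.193,0],0.197],[1,[-0.665,-0.193,0],0.197],[1,[-0.665,-0.193,0],0.197],[1,[-0.665,-0.193,0.2],0.197],[1,[-0.665,-0.193,0.46],0.197],[1,[-0.665,-0.193,0.46],0.197],[1,[-0.665,-0.193,0.46],0.197]]'
python3 - <<'E'
from h import *
s=manip.sense();im=get_image("wrist")
c=cam("wrist",s)
q=R.from_quat(s["orientation"]).as_matrix();print(s["tcp_pos"],np.degrees(np.arctan2(q[1,0],q[0,0])))
e=proj(c,[[*s["tcp_pos"][:2],.086],[*s["tcp_pos"][:2],.042],[.5188,-.1415,.086],[.5188,-.1415,.042],[.55,-.047,.042]]);print(e.round(0).tolist())
for u,v in e[2:]:cv2.circle(im,(int(u),int(v)),2,(0,0,255),-1)
cv2.imwrite("pics/w3.png",im)
np.save("w3.npy",np.r_[s["tcp_pos"],s["orientation"]])
E
```

```text
time_s: 8.3
tcp_pos: [0.5162, -0.0388, 0.1972]
orientation: [0.592, 0.806, -0.001, -0.001]
wrist_force: [0.1, 0.8, -0.1]
finger_gap: 0.0859
grasp_force: 0.0
time_s: 9.0
tcp_pos: [0.5192, -0.1405, 0.1298]
orientation: [0.808, 0.589, -0.0, -0.001]
wrist_force: [0.9, -0.1, 0.6]
finger_gap: 0.0855
grasp_force: 0.0
[ 0.51924694 -0.14046335  0.12983558] 72.18928743017027
[[256.0, 217.0], [256.0, 194.0], [256.0, 219.0], [256.0, 195.0], [257.0, 61.0]]
```

View pics/w3.png

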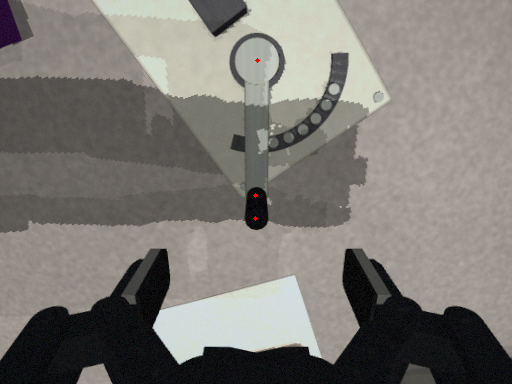

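The predicted grip (256,218 top, 195 foot) and pivot (257,61) land exactly on the parts. Six pins are visible at roughly 11, 23, 34, 46, 57 and 69° from the lever's rest line, as a visual cross-check of the clicks. I descend and pinch.

```bash

python3 -m pendant '[[1,[-0.005,0,0.2],0],[1,[-0.005,0,0.4],0],[1,[-0.005,0,0.52],0],[1,[-0.005,0,0.535],0],[-1,[-0.005,0,0.535],0],[-1,[-0.005,0,0.535],0],[-1,[-0.005,0,0.535],0],[-1,[-0.005,0,0.535],0],[-1,[-0.005,0,0.535],0],[-1,[-0.005,0,0.535],0],[-1,[-0.005,0,0.535],0],[-1,[-0.005,0,0.535],0],[-1,[-0.005,0,0.535],0],[-1,[-0.005,0,0.535],0]]'
python3 - <<'E'
from h import *
w=np.load("w3.npy");c=cam("wrist",{"tcp_pos":w[:3],"orientation":w[3:]})
pv=np.array([.55,-.047])
r=np.array([.5188,-.1415])-pv;a0=np.arctan2(r[1],r[0])
for z in(.03,.036):
    P=onplane(c,[(273,143),(289.5,137.5),(303,130),(315,119),(325,105),(334,90)],z)[:,:2]-pv
    print(z,np.degrees(np.arctan2(P[:,1],P[:,0])-a0).round(1),np.linalg.norm(P,axis=1).round(4))
s=manip.sense();p=s["tcp_pos"];print(p,p[:2]-pv,np.linalg.norm(p[:2]-pv),np.degrees(np.arctan2(*(p[:2]-pv)[::-1])),s["wrist_force"])
E
```

```text
time_s: 10.45
tcp_pos: [0.5188, -0.1422, 0.0499]
orientation: [0.809, 0.588, 0.0, 0.0]
wrist_force: [-4.0, 0.7, 7.0]
finger_gap: 0.0136
grasp_force: 58.3
0.03 [12.4 25.  36.1 47.6 59.7 71.6] [0.0615 0.0614 0.0615 0.061  0.0603 0.0612]
0.036 [12.3 24.9 35.9 47.4 59.4 71.3] [0.0603 0.0602 0.0602 0.0597 0.0589 0.0597]
[ 0.51880206 -0.14221065  0.04992394] [-0.03119794 -0.09521065] 0.10019171630878432 -108.14256157114318 [-4.02163905  0.67215703  6.98987296]
```

```bash
cat > f.py <<'E'
from h import *
s=manip.sense();pv=np.array([.55,-.047]);r=s["tcp_pos"][:2]-pv
a=np.arctan2(r[1],r[0]);u=r/np.linalg.norm(r);t=np.array([-u[1],u[0]]);f=s["wrist_force"][:2]
q=R.from_quat(s["orientation"]).as_matrix()
print("t %.2f ang %.2f yawang %.2f rad %.4f z %.4f Ft %.1f Fr %.1f gap %.4f g %.0f"%(s["time_s"],np.degrees(a)+108.14,np.degrees(np.arctan2(q[1,0],q[0,0]))-72.04,np.linalg.norm(r),s["tcp_pos"][2],f@t,f@u,s["finger_gap"],s["grasp_force"]))
E
python3 f.py
python3 -m pendant '[[-1,[0.0004,0.0233,0],-0.0111],[-1,[0.0004,0.0233,0],-0.0111]]' >/dev/null; python3 f.py
python3 -m pendant '[[-1,[0.0004,0.0233,0],-0.0111],[-1,[0.0004,0.0233,0],-0.0111]]' >/dev/null; python3 f.py
python3 -m pendant '[[-1,[0.0004,0.0233,0],-0.0111],[-1,[0.0004,0.0233,0],-0.0111]]' >/dev/null; python3 f.py
python3 -m pendant '[[-1,[0.0004,0.0233,0],-0.0111],[-1,[0.0004,0.0233,0],-0.0111]]' >/dev/null; python3 f.py
python3 -m pendant '[[-1,[0.0004,0.0233,0],-0.0111],[-1,[0.0004,0.0233,0],-0.0111]]' >/dev/null; python3 f.py
python3 -m pendant '[[-1,[0.0004,0.0233,0],-0.0111],[-1,[0.0004,0.0233,0],-0.0111]]' >/dev/null; python3 f.py
python3 -m pendant '[[-1,[0.0004,0.0233,0],-0.0111],[-1,[0.0004,0.0233,0],-0.0111]]' >/dev/null; python3 f.py
python3 -m pendant '[[-1,[0.0004,0.0233,0],-0.0111],[-1,[0.0004,0.0233,0],-0.0111]]' >/dev/null; python3 f.py
```

```text
t 10.45 ang -0.00 yawang 0.02 rad 0.1002 z 0.0499 Ft -4.0 Fr 0.6 gap 0.0136 g 58
t 10.65 ang 1.96 yawang 2.09 rad 0.1002 z 0.0499 Ft -7.0 Fr 0.4 gap 0.0136 g 59
t 10.85 ang 3.95 yawang 4.09 rad 0.1001 z 0.0499 Ft -8.0 Fr -0.3 gap 0.0135 g 59
t 11.05 ang 5.94 yawang 6.08 rad 0.1001 z 0.0499 Ft -7.3 Fr 0.6 gap 0.0133 g 59
t 11.25 ang 7.81 yawang 8.08 rad 0.1001 z 0.0499 Ft -9.2 Fr -0.7 gap 0.0138 g 59
t 11.45 ang 9.80 yawang 10.08 rad 0.1000 z 0.0498 Ft -8.5 Fr -0.8 gap 0.0135 g 59
t 11.65 ang 11.89 yawang 12.08 rad 0.1000 z 0.0499 Ft -6.7 Fr -1.4 gap 0.0131 g 59
t 11.85 ang 13.98 yawang 14.08 rad 0.1000 z 0.0499 Ft -5.8 Fr -0.8 gap 0.0137 g 59
t 12.05 ang 16.07 yawang 16.08 rad 0.1000 z 0.0499 Ft -4.5 Fr -1.8 gap 0.0135 g 59
```

```bash

python3 -m pendant '[[-1,[0.0004,0.0233,0],-0.0111],[-1,[0.0004,0.0233,0],-0.0111]]' >/dev/null; python3 f.py
python3 -m pendant '[[-1,[0.0004,0.0233,0],-0.0111],[-1,[0.0004,0.0233,0],-0.0111]]' >/dev/null; python3 f.py
python3 -m pendant '[[-1,[0.0004,0.0233,0],-0.0111],[-1,[0.0004,0.0233,0],-0.0111]]' >/dev/null; python3 f.py
python3 -m pendant '[[-1,[0.0004,0.0233,0],-0.0111],[-1,[0.0004,0.0233,0],-0.0111]]' >/dev/null; python3 f.py
python3 -m pendant '[[-1,[0.0004,0.0233,0],-0.0111],[-1,[0.0004,0.0233,0],-0.0111]]' >/dev/null; python3 f.py
python3 -m pendant '[[-1,[0.0004,0.0233,0],-0.0111],[-1,[0.0004,0.0233,0],-0.0111]]' >/dev/null; python3 f.py
python3 -m pendant '[[-1,[0.0004,0.0233,0],-0.0111],[-1,[0.0004,0.0233,0],-0.0111]]' >/dev/null; python3 f.py
python3 -m pendant '[[-1,[0.0004,0.0233,0],-0.0111],[-1,[0.0004,0.0233,0],-0.0111]]' >/dev/null; python3 f.py
python3 -m pendant '[[-1,[0.0004,0.0233,0],-0.0111],[-1,[0.0004,0.0233,0],-0.0111]]' >/dev/null; python3 f.py
python3 -m pendant '[[-1,[0.0004,0.0233,0],-0.0111],[-1,[0.0004,0.0233,0],-0.0111]]' >/dev/null; python3 f.py
python3 -m pendant '[[-1,[0.0004,0.0233,0],-0.0111],[-1,[0.0004,0.0233,0],-0.0111]]' >/dev/null; python3 f.py
python3 -m pendant '[[-1,[0.0004,0.0233,0],-0.0111],[-1,[0.0004,0.0233,0],-0.0111]]' >/dev/null; python3 f.py
python3 -m pendant '[[-1,[0.0004,0.0233,0],-0.0111],[-1,[0.0004,0.0233,0],-0.0111]]' >/dev/null; python3 f.py
python3 -m pendant '[[-1,[0.0004,0.0233,0],-0.0111],[-1,[0.0004,0.0233,0],-0.0111]]' >/dev/null; python3 f.py
```

```text
t 12.25 ang 17.94 yawang 18.08 rad 0.1000 z 0.0499 Ft -7.6 Fr -1.3 gap 0.0137 g 59
t 12.45 ang 19.78 yawang 20.07 rad 0.1000 z 0.0499 Ft -10.0 Fr -1.0 gap 0.0130 g 59
t 12.65 ang 21.75 yawang 22.07 rad 0.0999 z 0.0498 Ft -8.8 Fr -2.0 gap 0.0135 g 59
t 12.85 ang 23.86 yawang 24.06 rad 0.0999 z 0.0499 Ft -7.8 Fr -2.5 gap 0.0135 g 59
t 13.05 ang 25.96 yawang 26.07 rad 0.0999 z 0.0499 Ft -5.4 Fr -3.5 gap 0.0137 g 59
t 13.25 ang 28.06 yawang 28.07 rad 0.0999 z 0.0499 Ft -4.6 Fr -2.7 gap 0.0132 g 59
t 13.45 ang 29.92 yawang 30.07 rad 0.0999 z 0.0499 Ft -7.4 Fr -3.1 gap 0.0135 g 59
t 13.65 ang 31.74 yawang 32.06 rad 0.0998 z 0.0498 Ft -10.5 Fr -3.5 gap 0.0134 g 59
t 13.85 ang 33.74 yawang 34.06 rad 0.0998 z 0.0498 Ft -9.6 Fr -3.9 gap 0.0136 g 59
t 14.05 ang 35.84 yawang 36.06 rad 0.0998 z 0.0499 Ft -8.3 Fr -4.1 gap 0.0133 g 59
t 14.25 ang 37.92 yawang 38.06 rad 0.0998 z 0.0499 Ft -7.4 Fr -3.9 gap 0.0133 g 59
t 14.45 ang 40.03 yawang 40.06 rad 0.0997 z 0.0499 Ft -5.2 Fr -4.7 gap 0.0132 g 59
t 14.65 ang 41.86 yawang 42.06 rad 0.0998 z 0.0499 Ft -9.7 Fr -5.1 gap 0.0134 g 59
t 14.85 ang 43.70 yawang 44.04 rad 0.0997 z 0.0499 Ft -10.6 Fr -5.2 gap 0.0135 g 59
```

Four peaks are felt, at 8, 20, 32 and 44°, with drops between them. This agrees with the pins seen, so the fourth pin's top is at about 47.5° and I stop at about 53°.

```bash

python3 -m pendant '[[-1,[0.0004,0.0233,0],-0.0111],[-1,[0.0004,0.0233,0],-0.0111]]' >/dev/null; python3 f.py
python3 -m pendant '[[-1,[0.0004,0.0233,0],-0.0111],[-1,[0.0004,0.0233,0],-0.0111]]' >/dev/null; python3 f.py
python3 -m pendant '[[-1,[0.0004,0.0233,0],-0.0111],[-1,[0.0004,0.0233,0],-0.0111]]' >/dev/null; python3 f.py
python3 -m pendant '[[-1,[0.0004,0.0233,0],-0.0111],[-1,[0.0004,0.0233,0],-0.0111]]' >/dev/null; python3 f.py
python3 -m pendant '[[-1,[0.0003,0.0116,0],-0.0056],[-1,[0.0003,0.0116,0],-0.0056],[-1,[0.0003,0.0116,0],-0.0056],[-1,[0.0003,0.0116,0],-0.0056]]' >/dev/null; python3 f.py
python3 - <<'E'
from h import *
s=manip.sense();im=get_image("wrist");t=get_image("top");sd=get_image("side")
cv2.imwrite("pics/end.png",np.vstack([cv2.resize(im,(512,384))[:330],np.hstack([cv2.resize(t[145:240,185:315],(300,220)),cv2.resize(sd[150:250,200:300],(212,220))])]))
E
```

```text
t 15.05 ang 45.66 yawang 46.04 rad 0.0997 z 0.0498 Ft -10.7 Fr -5.4 gap 0.0133 g 59
t 15.25 ang 47.76 yawang 48.05 rad 0.0996 z 0.0499 Ft -9.8 Fr -5.4 gap 0.0137 g 59
t 15.45 ang 49.84 yawang 50.04 rad 0.0996 z 0.0499 Ft -6.8 Fr -6.9 gap 0.0136 g 59
t 15.65 ang 51.94 yawang 52.04 rad 0.0996 z 0.0499 Ft -6.0 Fr -6.6 gap 0.0133 g 59
t 16.05 ang 52.81 yawang 52.97 rad 0.0996 z 0.0499 Ft -7.6 Fr -6.3 gap 0.0132 g 59
```

View pics/end.png

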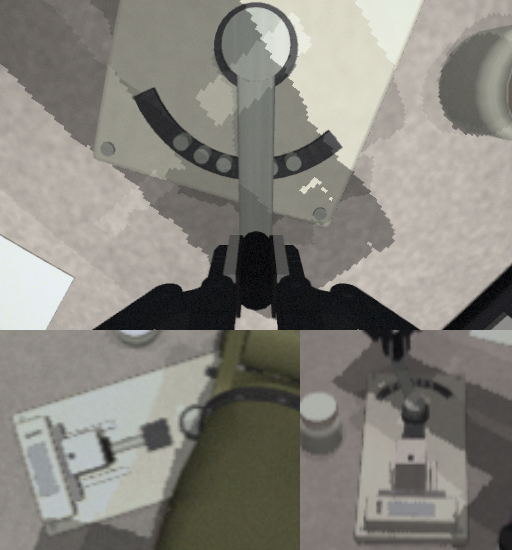

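In the last picture the lever stands in the gap between the fourth and fifth pins, with three pins clear behind it and the fifth and sixth ahead. The block is pressed to the bar by the pad, and the force has dropped past the fourth pin.

```bash
python3 -c "
from plant import ticket;print(ticket.hand_in())"
```

```text
the job is handed in; nothing more can be done
None
```

The job is handed in, but no verdict came back: the block is back in the nest with its window facing the bar and pressed by the pad, and the gripper is holding the lever at the fourth click, about 5° past the fourth pin at 16 s.

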